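Set the seasoning rack and dock the thermometer for service

TASK

Make the finishing station ready: stand the open cup of dressing, now on the scale, in the front well of the white rack beside the dish of greens, the shorter shaker (salt) in the well straight behind the cup, and the taller shaker (pepper) in the other back well, leaving the fourth well empty. Press the folding thermometer, face up, down into its spring dock until it lies flat on the dock's floor and the catch has sprung back over its end. Carry the cup upright so that it does not spill, and leave the dish of greens and the kitchen timer where they are.

Things in the scene. Friction and masses are not known exactly. Their poses are not given: they have to be found in the camera images.
- dressing_cup: Open clear portion cup of dark red dressing on the bench scale's platform, 49 mm above the worktop. Round, tapered: 63 mm across the rim (widest), 44 mm across the foot, 32 mm high, 35 g. Origin: centre of its underside, z up. Grasp across the rim with the fingertips some 9 mm below it, so that they clear the rack's top at set-down.
- salt_shaker: White shaker with white cap, the shorter one: round, body 52 mm and cap 54 mm in diameter, 86 mm high, 110 to 225 g. Stands upright on the worktop in front of the rack. Origin: centre of its underside, z up.
- pepper_shaker: Brown shaker with white cap, the taller one: round, body 52 mm and cap 54 mm in diameter, 101 mm high, 110 to 225 g. Stands upright on the worktop in front of the rack. Origin: centre of its underside, z up.
- thermometer: Red folding probe thermometer lying face up on the worktop, probe folded in: 150 mm long (x), 34 mm wide (y), body 13 mm thick (z up), the folded probe and pivot reaching 18 mm; about 40 g. Origin: centre of its underside. Grasp it across its width at the middle. It may go into the dock either way round.
- seasoning_rack: Fixed white block on a dark base, 168 x 168 x 24 mm, turned up to 0.2 rad. Origin: centre of its underside; x points away from the robot, y to the robot's left. Four round wells, 66 mm diameter with 3 mm bevel, at x = -42 (front) or +42 mm (back), y = +42 (left) or -42 mm (right); well floors at z = 6 mm, 18 mm below the top.
- thermometer_dock: Fixed grey dock, 196 x 52 mm, beside the rack on the side away from the greens. Origin: under the seat's centre, at the worktop; x along the seat, away from the robot. Seat floor z = 10 mm. Far end: fixed stop, face x = +77 mm, sloped lead-in to z = 36. Cheeks 40 mm apart, flared to z = 30, at x = +-(46 to 64); open sides between. Seated, the thermometer's origin is at (0, 0, 10) mm.
- dock_catch (a joint): Black spring catch at the dock's near end, m: 0 shut (face x = -74.5 mm, nose tip -69 mm at z = 29 to 32 mm, steep ramp above it up to x = -80, z = 53), up to 0.014 pushed toward the robot; 2 to 4.5 N. Press the thermometer straight down, level, 0 to 4 mm toward the catch of centre (4 to 15 N): it slips under the nose and the catch springs back to 0.
- greens_dish: Oblong white dish heaped with green leaves, 164 (x) x 92 x 52 mm, loose on the worktop close beside the rack, to its left or its right. Origin: centre of its underside. It tells which side of the rack is which, and stays where it is.
- timer: White digital kitchen timer lying on its back on the worktop among the things to be moved, 66 x 60 x 20 mm. Origin: centre of its underside. It stays where it is.
Things that resemble listed ones, but are neither listed nor needed, are in the scene too. Leave any pink look-alike of the pepper_shaker alone.

How it is judged (in metres and radians):
At the end, for the whole second after the job is handed in: Cup in the front well on the greens side, salt behind it, pepper in the other back well: on the floor (4 mm), centred (11 mm), upright (0.12 rad). Thermometer face up in the dock within 5 mm, 0.1 rad, flat (3 mm), catch under 4 mm. All at rest; greens within 20 mm, timer within 30 mm of their start (((y of greens_dish in the frame of seasoning_rack above 0 m and x of dressing_cup in the frame of seasoning_rack between -0.053 and -0.031 m and y of dressing_cup in the frame of seasoning_rack between 0.031 and 0.053 m and z of dressing_cup in the frame of seasoning_rack between 0.002 and 0.01 m and angle between each of dressing_cup, salt_shaker, pepper_shaker's own z axis and vertical below 0.12 rad and x of salt_shaker in the frame of seasoning_rack between 0.031 and 0.053 m and y of salt_shaker in the frame of seasoning_rack between 0.031 and 0.053 m and z of salt_shaker in the frame of seasoning_rack between 0.002 and 0.01 m and x of pepper_shaker in the frame of seasoning_rack between 0.031 and 0.053 m and y of pepper_shaker in the frame of seasoning_rack between -0.053 and -0.031 m and z of pepper_shaker in the frame of seasoning_rack between 0.002 and 0.01 m) or (y of greens_dish in the frame of seasoning_rack below 0 m and x of dressing_cup in the frame of seasoning_rack between -0.053 and -0.031 m and y of dressing_cup in the frame of seasoning_rack between -0.053 and -0.031 m and z of dressing_cup in the frame of seasoning_rack between 0.002 and 0.01 m and angle between each of dressing_cup, salt_shaker, pepper_shaker's own z axis and vertical below 0.12 rad and x of salt_shaker in the frame of seasoning_rack between 0.031 and 0.053 m and y of salt_shaker in the frame of seasoning_rack between -0.053 and -0.031 m and z of salt_shaker in the frame of seasoning_rack between 0.002 and 0.01 m and x of pepper_shaker in the frame of seasoning_rack between 0.031 and 0.053 m and y of pepper_shaker in the frame of seasoning_rack between 0.031 and 0.053 m and z of pepper_shaker in the frame of seasoning_rack between 0.002 and 0.01 m)) and x of thermometer in the frame of thermometer_dock between -0.005 and 0.005 m and y of thermometer in the frame of thermometer_dock between -0.006 and 0.006 m and z of thermometer in the frame of thermometer_dock between 0.007 and 0.013 m and angle between the x axis of thermometer and the x axis of thermometer_dock, either way round below 0.1 rad and angle between thermometer's own z axis and vertical below 0.1 rad and value of joint dock_catch below 0.004 m and linear speed of each of dressing_cup, salt_shaker, pepper_shaker, thermometer below 0.02 m/s and distance of greens_dish from where it was at the start of the episode below 0.02 m and distance of timer from where it was at the start of the episode below 0.03 m); the robot touches nothing.
It fails at once if the cup of dressing is tipped so far that it spills (more than 0.6 rad) (angle between dressing_cup's own z axis and vertical above 0.6 rad).
It fails at once if the dish of greens is shifted by more than 20 mm (distance of greens_dish from where it was at the start of the episode above 0.02 m).
It fails at once if the timer is knocked away by more than 30 mm (distance of timer from where it was at the start of the episode above 0.03 m).
It also fails if it takes over 102 s, if anything falls off the work surface, if the arm or the gripper's body presses on something with over 40 N, if the wrist force passes 120 N, or if a joint passes its speed limit or range.

ROBOT

A 6-joint arm with a two-finger parallel gripper is mounted at the origin on a cart in front of the work surface, level with it; the furniture and walls round the work are solid. World frame = base frame: x ahead of the robot, y to its left, z up, the work surface at z = 0. Lengths are in m, angles in degrees, forces in N, time in s.
With the tool pointing down it reaches from about 0.25 to 0.725 m from the base axis. Payload 9.7 kg.
Tool frame: the origin (TCP) lies midway between the tips of the shut fingers; the grasp point (between the pads) lies 19 mm behind it (grip_point_offset is the distance from the TCP to the grasp point, in m); y points along the fingers, z is the direction in which the jaws open and shut, and the axes are right-handed (so a half turn about y gives the same grasp; the last joint's range is limited). The gripper opens to 85 mm and grips with 20 to 120 N. Pads are 22 mm wide; open, the fingers measure 114 mm over their backs; the gripper's body (76 mm by 85 mm) begins 54 mm behind the grasp point. The pads swing forward as they close: fully open they stand 13 mm farther back than shut.
Start: joints at [0, 4.979, 10.078, 95.1, 0, 90], TCP at [0.55, -0, 0.231] pointing down, gripper open.
Joint ranges: [-179.16, 179.16], [-48.56, 103.87], [-65.8, 70.77], [-126.05, 130.52], [-82.76, 87.17], [-180, 180]. Speed limits (degrees/s): [127.2, 127.2, 147.25, 180, 180, 180].

INTERFACE

Orientations are given as [roll, pitch, yaw] about the fixed x, y, z axes, in that order (R = Rz(yaw) Ry(pitch) Rx(roll)).
In Python, from workcell import get_obs, camera, job_done, grip_point_offset gives the robot as it stands.
- The arm moves only by the tool move_arm, never from a script. Its argument "deltas" is a list that holds one entry, the list of rows, each a list of 4 numbers: the shift along the tool's x, y, z in m, then the turn about the tool's y in degrees. A call has 1 to 5 rows; each row is the pose to reach, as a shift and turn from the pose commanded when the call began, along the tool's axes at that moment; what a row does not reach only later rows make up. A row lasts 1/10 s, in which the tool goes at most 50 mm and 8.59 degrees, less where a joint would pass 70% of its speed; a pose out of reach is approached as far as the arm can. A call with a gripper value outside its range is refused whole. "claw" is the finger opening in m, from 0 to 0.0854, set as the call begins (left out, the last holds). The fingers move at their own pace and stop on an object; "newtons" is the grip in N (left out, the last holds). Time passes only in rows, so rows that repeat a pose let the fingers close. It gives the time, the measured TCP pose, the force and the opening at its end, in the units of the state.
- get_obs(): the state, without advancing time (a new reading comes with each control period).
- camera(name): name is "scene" or "side" or "wrist"; returns a dict with "color" (400x640x3 uint8, blue, green, red), "range_z" (400x640 float32, m along the optical axis (not along the pixel's ray), 0 where there is no reading), "fx", "fy", "cx", "cy" (pixels), "k1" (the pictures are not rectified: a ray, as slopes to the right and down, at radius r is drawn at 1 + k1 r^2 times it, then the intrinsics apply), "T" (4x4, takes a point from camera to world coordinates). Camera axes: x right, y down, z forward; pixel columns grow to the right and rows downward; lengths in m; the calibration is good to about 2 mm. A picture is of the moment at which its call begins.
- job_done(): hands the job in, once; it reports no verdict.
The state is a dict: "time": time; "q": joint angles; "qd": joint speeds; "joint_efforts": joint torques, N m; "ee_pos": TCP position; "tcp_rot": TCP orientation; "wrist_force": force on the tool from outside, world axes, zero at the start; "torque": the same for the moment, N m; "opening": finger opening in m.
Only numpy, scipy, OpenCV 4.12 (cv2) and the standard library are available. Lean on these libraries where they do the work, as an engineer would, in place of code of your own. Each camera call takes 0.05 s, during which the arm holds its last target. There are 200 camera calls.

## Working session

There is one attempt and no reset: what is moved stays moved. The work goes in short steps, Python scripts to look and compute and a tool call to move; the robot and the scene stay as the last step left them, time stands still between calls to the robot, and variables do not carry over. Pictures are saved under pics/ and viewed, about 12 in all and at most 16, crops included, and the job is handed in when it is done.

Besides the shell and the picture viewer there is one more tool, called as name([rows], argument=value, ...), one row to a line, values as JSON. move_arm: Moves the arm, as the interface text tells. Its arguments: {"type":"object","properties":{"deltas":{"type":"array"},"claw":{"type":"number"},"newtons":{"type":"number"}},"required":["deltas"]}

```bash
ls; mkdir -p pics; cat > h.py <<'E'
import numpy as np, cv2
from workcell import get_obs, camera, job_done, grip_point_offset
def cam(n,save=None):
    c=camera(n)
    if save: cv2.imwrite('pics/'+save,c['color'])
    np.savez('/tmp/'+n+'.npz',**{k:np.asarray(v) for k,v in c.items()})
    return c
def load(n): return dict(np.load('/tmp/'+n+'.npz'))
def slopes(c,uv):
    K=np.array([[c['fx'],0,c['cx']],[0,c['fy'],c['cy']],[0,0,1]],float)
    return cv2.undistortPoints(np.asarray(uv,float).reshape(-1,1,2),K,np.array([float(c['k1']),0,0,0])).reshape(-1,2)
def ray(c,uv,z):
    s=slopes(c,uv); d=np.c_[s,np.ones(len(s))]@c['T'][:3,:3].T; o=c['T'][:3,3]
    return o+d*((z-o[2])/d[:,2])[:,None]
def cloud(c):
    v,u=np.mgrid[0:400,0:640]; s=slopes(c,np.c_[u.ravel(),v.ravel()])
    r=c['range_z'].ravel()[:,None]
    P=np.c_[s*r,r]@c['T'][:3,:3].T+c['T'][:3,3]; P[r[:,0]==0]=np.nan
    return P.reshape(400,640,3)
E
python3 - <<'E'
from h import *
print(get_obs(), grip_point_offset)
for n in('scene','side','wrist'):
    c=cam(n,n+'0.png'); print(n,c['fx'],c['k1'],c['T'].round(3).tolist())
E
```

```text
pics
{'time': 0.0, 'q': array([-1.29559331e-05,  5.01417222e+00,  1.00336508e+01,  9.50996791e+01,
       -1.80170610e-03,  9.00016622e+01]), 'qd': array([ 0.01571614,  0.04234841,  0.04803285, -0.01063939, -0.00263298,
        0.05165077]), 'joint_efforts': array([ 7.68234549e-04, -5.20392072e+01,  4.64802504e+01,  1.63646933e-02,
        2.23589603e-05, -6.77332673e-05]), 'ee_pos': array([ 5.49768585e-01, -9.08634122e-06,  2.30546400e-01]), 'tcp_rot': array([-9.00802005e+01, -1.80403104e-03, -9.00016726e+01]), 'wrist_force': array([ 0.60930562, -0.00688937, -0.10367547]), 'torque': array([-0.01607652,  0.02855149,  0.00266341]), 'opening': 0.08554062704491823} 0.0187
scene 465.668090452948 -0.06438675142198962 [[0.777, -0.304, 0.552, -0.119], [-0.63, -0.345, 0.696, -0.819], [-0.021, -0.888, -0.459, 0.599], [0.0, 0.0, 0.0, 1.0]]
side 363.3040964282735 0.01469483068268777 [[0.932, -0.208, 0.297, 0.194], [-0.362, -0.576, 0.733, -0.823], [0.018, -0.79, -0.612, 0.732], [0.0, 0.0, 0.0, 1.0]]
wrist 343.7109423876653 -0.03293640436765227 [[1.0, -0.0, -0.002, 0.55], [-0.001, -0.963, -0.27, 0.067], [-0.002, 0.27, -0.963, 0.373], [0.0, 0.0, 0.0, 1.0]]
```

View pics/scene0.png

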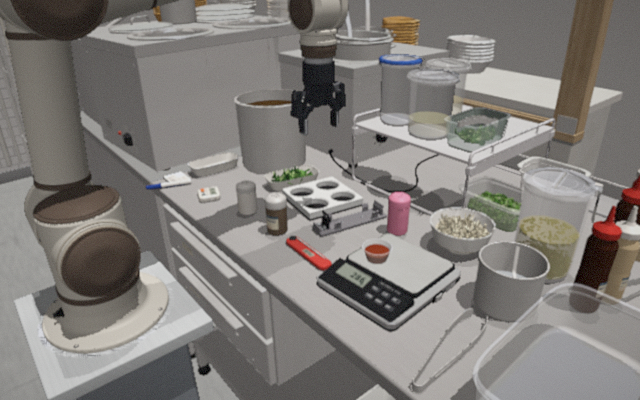

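View pics/side0.png

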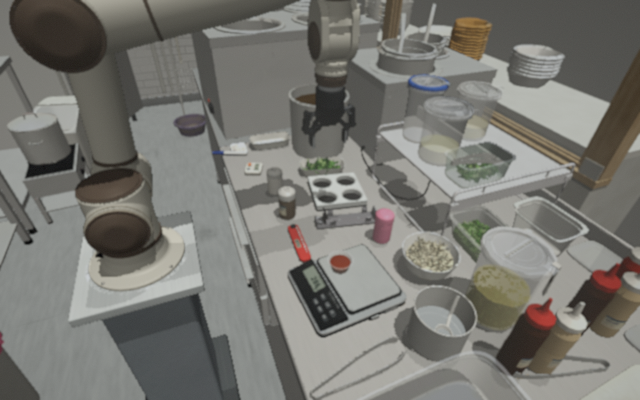

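The scene camera shows the greens at (292,178), left of the rack at (322,197), and the dock at (350,218). Salt is at (247,198), pepper at (276,214), the thermometer at (308,253), the cup at (377,252) on the scale and the timer at (208,194). The pink look-alike is at (399,214).

```bash
python3 - <<'E'
from h import *
for n in('scene','side'):
    c=load(n);P=cloud(c);hsv=cv2.cvtColor(c['color'],cv2.COLOR_BGR2HSV).astype(int);H,S,V=hsv[...,0],hsv[...,1],hsv[...,2]
    x,y,z=P[...,0],P[...,1],P[...,2]
    box=(x>.25)&(x<.8)&(abs(y)<.45)
    red=((H<7)|(H>173))&(S>150)&box&(z>0)&(z<.12)
    k,lab,st,ce=cv2.connectedComponentsWithStats(red.astype('u1'))
    for i in range(1,k):
        if st[i,4]>25:
            q=P[lab==i]; print(n,'red',ce[i].round(),st[i,4],np.nanmedian(q,0).round(3),np.nanpercentile(q,[2,98],0).round(3).tolist())
    # ortho height/colour map
    O=np.zeros((600,700,3),'u1'); 
    m=(x>.2)&(x<.8)&(abs(y)<.35)&(z<.2)&(z>-.02)
    idx=np.argsort(z[m]); r=((.8-x[m])*1000).astype(int)[idx]; q=((.35-y[m])*1000).astype(int)[idx]; col=c['color'][m][idx]
    for a in range(3):
        for b in range(3): O[np.clip(r+a,0,599),np.clip(q+b,0,699)]=col
    cv2.imwrite(f'pics/ortho_{n}.png',O)
    uvs={'scene':dict(saltcap=(247,186),peppercap=(276,199),timer=(208,194)),'side':dict(saltcap=(275,172),peppercap=(287,192),timer=(255,168))}[n]
    for kk,(u,v) in uvs.items(): print(n,kk,P[v,u].round(3))
E
```

```text
scene red [309. 254.] 408 [ 0.412 -0.131  0.011] [[0.401, -0.181, 0.004], [0.43, -0.045, 0.016]]
scene saltcap [0.424 0.146 0.083]
scene peppercap [0.422 0.01  0.098]
scene timer [0.383 0.304 0.013]
side red [293. 233.] 69 [ 0.419 -0.071  0.012] [[0.411, -0.092, 0.009], [0.429, -0.047, 0.014]]
side red [303. 254.] 116 [ 0.418 -0.163  0.011] [[0.406, -0.182, 0.007], [0.432, -0.135, 0.014]]
side red [339. 261.] 119 [ 0.477 -0.27   0.07 ] [[0.459, -0.284, 0.068], [0.494, -0.254, 0.073]]
side saltcap [0.433 0.153 0.082]
side peppercap [0.431 0.012 0.1  ]
side timer [0.395 0.296 0.021]
```

View pics/wrist0.png

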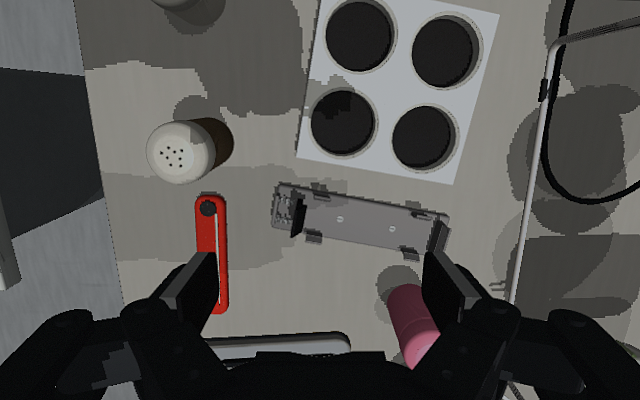

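View pics/ortho_scene.png

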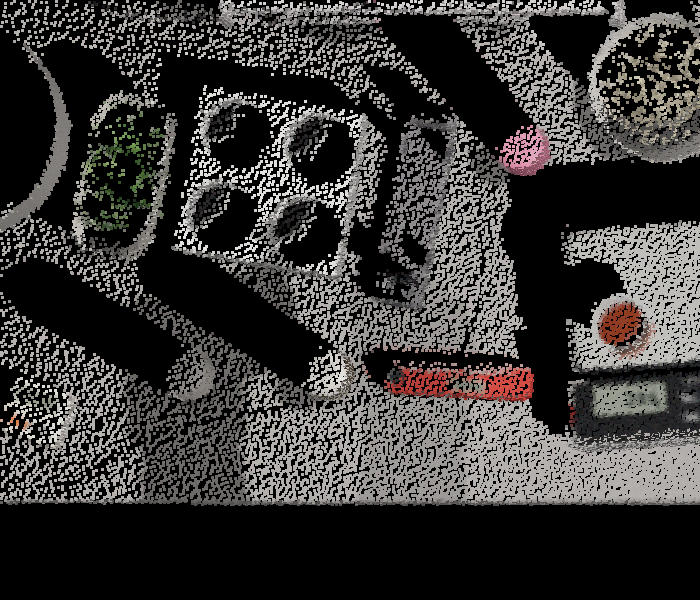

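The wrist view shows pepper at (180,152), the thermometer at (212,255) lying along y, the four wells at (338,121), (424,137), (360,36) and (445,52), and the dock spanning about (275,185) to (450,250). I'll measure from this.

```bash
cat >> h.py <<'E'
def wells(c,V=70):
    g=cv2.cvtColor(c['color'],cv2.COLOR_BGR2GRAY); out=[]
    for t in (90,120,150):
        cs,_=cv2.findContours((g<t).astype('u1'),cv2.RETR_LIST,cv2.CHAIN_APPROX_NONE)
        for k in cs:
            if len(k)<60: continue
            p=ray(c,k.reshape(-1,2),.0235); (cx,cy),(a,b),_=cv2.fitEllipse(p[:,:2].astype(np.float32)*1000)
            if 55<a<75 and 55<b<75 and a/b>.92: out.append((t,round(cx,1),round(cy,1),round(a,1),round(b,1)))
    return out
E
python3 - <<'E'
from h import *
c=load('wrist')
for w in wells(c): print(w)
hsv=cv2.cvtColor(c['color'],cv2.COLOR_BGR2HSV).astype(int);H,S,V=[hsv[...,i] for i in range(3)]
m=(((H<7)|(H>173))&(S>170)).astype('u1')*255
k=max(cv2.findContours(m,cv2.RETR_EXTERNAL,cv2.CHAIN_APPROX_NONE)[0],key=cv2.contourArea)
p=ray(c,k.reshape(-1,2),.012)[:,:2].astype(np.float32)*1000; print('therm',cv2.minAreaRect(p),p.min(0),p.max(0))
P=cloud(c); 
# dock points
for uv in [(283,186),(275,228),(449,215),(438,259),(340,218),(389,226),(300,215),(440,235),(180,152),(408,330)]: print(uv,P[uv[1],uv[0]].round(3), ray(c,[uv],.01)[0].round(3))
# obstacle map
for n in('scene','side'):
    P=cloud(load(n)).reshape(-1,3); P=P[(P[:,0]>.3)&(P[:,0]<.95)&(abs(P[:,1])<.4)&(P[:,2]>.06)]
    hh=np.full((13,16),np.nan)
    for x,y,z in P:
        i,j=int((x-.3)/.05),int((.4-y)/.05); hh[i,j]=np.nanmax([hh[i,j],z])
    print(n);print((hh*100).round(0))
E
```

```text
(90, 653.8, 32.0, 63.6, 63.7)
(90, 571.7, 47.1, 63.5, 64.9)
(90, 668.3, 113.9, 63.6, 63.9)
(90, 586.4, 128.1, 63.0, 63.8)
(120, 653.8, 32.0, 64.1, 64.6)
(120, 668.4, 114.0, 64.3, 64.4)
(120, 586.5, 128.0, 63.4, 64.7)
(150, 655.7, 31.1, 67.2, 68.7)
(150, 670.4, 113.6, 66.9, 68.6)
(150, 588.0, 127.7, 65.5, 68.8)
therm ((424.67974853515625, -104.56513977050781), (149.02581787109375, 34.1245231628418), 87.29644012451172) [ 408.1193 -178.7324] [444.83392  -30.378235]
(283, 186) [ 0.509 -0.021  0.009] [ 0.509 -0.021  0.01 ]
(275, 228) [ 0.497 -0.073 -0.   ] [ 0.499 -0.069  0.01 ]
(449, 215) [ 0.698 -0.058 -0.001] [ 0.693 -0.054  0.01 ]
(438, 259) [0.595 0.01  0.254] [ 0.686 -0.108  0.01 ]
(340, 218) [ 0.571 -0.057  0.01 ] [ 0.571 -0.058  0.01 ]
(389, 226) [ 0.627 -0.067  0.01 ] [ 0.627 -0.067  0.01 ]
(300, 215) [ 0.529 -0.043  0.042] [ 0.527 -0.054  0.01 ]
(440, 235) [ 0.679 -0.071  0.028] [ 0.685 -0.078  0.01 ]
(180, 152) [0.437 0.029 0.099] [0.4   0.016 0.01 ]
(408, 330) [ 0.637 -0.152  0.08 ] [ 0.658 -0.204  0.01 ]
scene
[[nan nan nan nan nan nan nan nan nan nan nan nan nan nan nan nan]
[... 982 characters left out ...]
 61. nan nan nan  8. nan nan]
 [nan nan nan nan  8.  7. nan 54. 60. 60. nan nan  8.  8.  8. nan]
 [nan nan nan nan nan nan nan 60. 60. 60. nan nan nan  8. nan nan]
 [23. 23. nan nan nan nan nan 34. 60. 54. nan nan nan nan nan nan]
 [19. 23. 23. nan nan nan nan 35. 35. nan 10. 10. nan  6.  6. nan]
 [19. nan 15. nan nan nan nan nan nan nan 10. 10.  6.  7.  6.  7.]
 [nan 22. 15. nan nan nan nan nan nan nan nan nan  6.  7.  7.  7.]
 [22. 22. nan nan nan 20. 18. 18. 18. 18. 18. 18. 26. 20.  6.  6.]
 [33. 33. 33. 33. 33. 20. 37. 37. 35. 35. 35. 25. 26. 25.  8.  7.]
 [39. 40. 40. 40. 39. 37. 37. 37. 36. 35. 35. 26. 26. 25. nan nan]
 [40. 40. nan 40. 40. 37. 37. 37. 36. 35. 35. 25. 25. 25. nan nan]]
```

move_arm([
  [[0.045,0,-0.012,0],[0.09,0,-0.024,0],[0.135,0,-0.036,0],[0.18,0,-0.048,0],[0.22,0,-0.06,0]],
])

```text
time: 0.65
ee_pos: [0.4891, -0.2219, 0.2311]
tcp_rot: [-90.0, -0.0, -90.0]
wrist_force: [0.6, -0.1, 0.1]
opening: 0.0855
```

move_arm([
  [[0.03,0,-0.008,0],[0.05,0,-0.013,0],[0.05,0,-0.013,0],[0.05,0,-0.013,0]],
])

```text
time: 1.05
ee_pos: [0.4768, -0.27, 0.231]
tcp_rot: [-90.0, 0.0, -90.1]
wrist_force: [-0.7, 0.2, 0.6]
opening: 0.0857
```

```bash
python3 - <<'E'
from h import *
P=cloud(load('side')).reshape(-1,3)
s=P[(P[:,0]>.7)&(P[:,0]<.9)&(P[:,1]>-.15)&(P[:,1]<.25)&(P[:,2]>.1)&(P[:,2]<.3)]
print('shelf',np.percentile(s,[0,1,5],0).round(3))
c=cam('wrist','w1.png'); o=get_obs(); print(o['ee_pos'],o['tcp_rot'],o['time'])
hsv=cv2.cvtColor(c['color'],cv2.COLOR_BGR2HSV).astype(int);H,S,V=[hsv[...,i] for i in range(3)]
m=(((H<10)|(H>170))&(S>120)).astype('u1')*255
P=cloud(c)
for k in cv2.findContours(m,cv2.RETR_EXTERNAL,cv2.CHAIN_APPROX_NONE)[0]:
    if cv2.contourArea(k)>300:
        kk=k.reshape(-1,2); z=np.nanmedian(P[kk[:,1],kk[:,0],2]); p=ray(c,kk,.075)[:,:2].astype(np.float32)*1000
        print(kk.mean(0),z,cv2.fitEllipse(p))
E
```

```text
shelf [[ 0.777 -0.15   0.1  ]
 [ 0.783 -0.145  0.109]
 [ 0.792 -0.13   0.155]]
[ 0.47704841 -0.26947616  0.23109881] [-9.00190710e+01  2.78161617e-02 -8.99999208e+01] 1.1
[319.03797468 180.39873418] 0.07084762885935045 ((475.62567138671875, -270.3318786621094), (49.98734664916992, 50.19004440307617), 4.022429466247559)
[513.37179487  65.41666667] 0.08420764501346825 ((648.6298217773438, -169.7354736328125), (47.78287124633789, 96.67703247070312), 100.0723648071289)
[265.49090909  33.05194805] 0.011853247354769392 ((430.7908020019531, -154.21578979492188), (29.445636749267578, 66.25057983398438), 176.61085510253906)
```

View pics/w1.png

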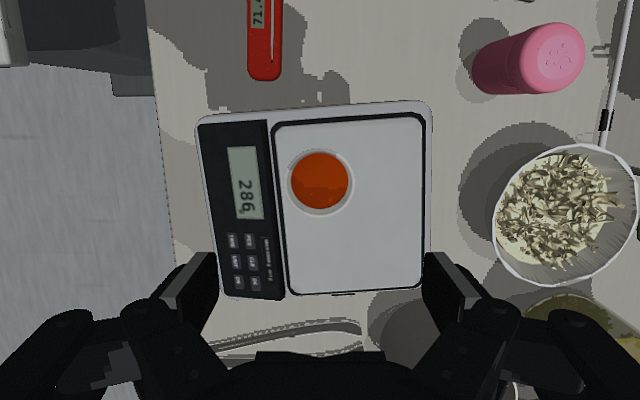

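The cup is centred at pixel (320,182), at about (0.4755, -0.270), and the liquid height of 0.071 is consistent. The TCP is already over it, so I'll go down to TCP z=0.066. I estimate the fingertips retreat 6 mm at a 63 mm opening.

move_arm([
  [[0.001,0.045,-0.001,0],[0.001,0.09,-0.001,0],[0.001,0.13,-0.001,0],[0.001,0.155,-0.001,0],[0.001,0.165,-0.001,0]],
])

```text
time: 1.6
ee_pos: [0.4751, -0.2691, 0.0634]
tcp_rot: [-90.2, 0.1, -89.9]
wrist_force: [-0.7, -0.1, -0.5]
opening: 0.0857
```

move_arm([
  [[0,0,0,0],[0,0,0,0],[0,0,0,0],[0,0,0,0],[0,0,0,0]],
], claw=0.05, newtons=20)

```text
time: 2.1
ee_pos: [0.477, -0.2714, 0.068]
tcp_rot: [-89.8, -0.1, -90.0]
wrist_force: [0.8, 0.0, 7.8]
opening: 0.0606
```

move_arm([
  [[0,0,0,0],[0,0,0,0],[0,-0.005,0,0],[0,-0.015,0,0],[0,-0.03,0,0]],
])

```text
time: 2.6
ee_pos: [0.4756, -0.2708, 0.0967]
tcp_rot: [-90.1, 0.0, -90.0]
wrist_force: [-0.5, -0.8, -0.7]
opening: 0.0603
```

move_arm([
  [[-0.015,-0.02,0.004,0],[-0.045,-0.04,0.0125,0],[-0.085,-0.04,0.0235,0],[-0.125,-0.04,0.0345,0],[-0.165,-0.04,0.046,0]],
])

```text
time: 3.1
ee_pos: [0.5224, -0.1047, 0.1379]
tcp_rot: [-89.9, -0.0, -90.0]
wrist_force: [0.4, -0.2, -1.4]
opening: 0.0607
```

move_arm([
  [[-0.04,0,0.011,0],[-0.08,0,0.022,0],[-0.12,0,0.0335,0],[-0.16,0,0.0445,0],[-0.195,0,0.0545,0]],
])

```text
time: 3.6
ee_pos: [0.5769, 0.0911, 0.1377]
tcp_rot: [-89.9, 0.0, -90.0]
wrist_force: [0.4, -0.7, -0.5]
opening: 0.0609
```

move_arm([
  [[-0.02,0,0.006,0],[-0.033,0,0.009,0],[-0.0385,0,0.0105,0],[-0.0385,0,0.0105,0],[-0.0385,0,0.0105,0]],
])

```text
time: 4.1
ee_pos: [0.5869, 0.1266, 0.1366]
tcp_rot: [-90.0, -0.0, -90.0]
wrist_force: [-0.1, -0.2, -1.4]
opening: 0.0605
```

```bash
python3 - <<'E'
from h import *
c=cam('wrist','w2.png'); o=get_obs(); print(o['ee_pos'],o['tcp_rot'],o['time'],o['opening'])
hsv=cv2.cvtColor(c['color'],cv2.COLOR_BGR2HSV).astype(int);H,S,V=[hsv[...,i] for i in range(3)]
m=(((H<10)|(H>170))&(S>120)).astype('u1')*255
P=cloud(c)
for k in cv2.findContours(m,cv2.RETR_EXTERNAL,cv2.CHAIN_APPROX_NONE)[0]:
    if cv2.contourArea(k)>300:
        kk=k.reshape(-1,2); q=P[m.astype(bool)&(P[...,2]>.03)]; z=np.nanmedian(q[:,2]); p=ray(c,kk,z)[:,:2].astype(np.float32)*1000
        print(kk.mean(0),z,cv2.fitEllipse(p), 'plane',np.linalg.lstsq(np.c_[q[:,:2],np.ones(len(q))],q[:,2],rcond=None)[0])
for w in wells(c): print(w)
E
```

```text
[0.5868928  0.12649948 0.13655881] [-8.99960309e+01 -7.71546338e-03 -9.00614862e+01] 4.15 0.06062876358078944
[168.56179775 382.25842697] 0.1394854473620197 ((509.9679260253906, 58.25131607055664), (6.767178058624268, 27.568157196044922), 177.712646484375) plane [-0.05806052 -0.01982415  0.17617627]
[320.41904762 258.73650794] 0.1394854473620197 ((586.6297607421875, 125.6950454711914), (51.089962005615234, 51.26744079589844), 133.4033203125) plane [-0.05806052 -0.01982415  0.17617627]
(90, 668.3, 115.4, 63.2, 63.4)
(120, 668.4, 115.3, 63.6, 63.8)
```

View pics/w2.png

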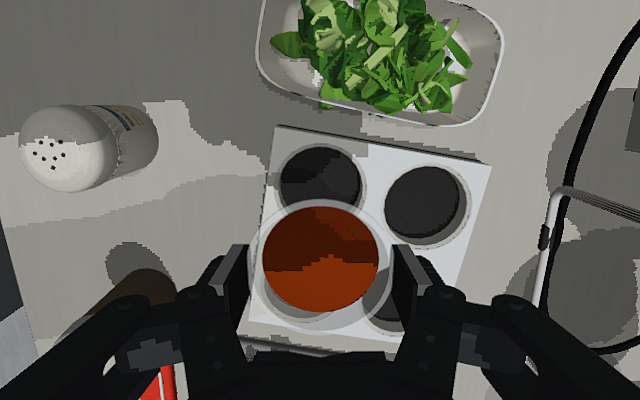

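The cup is upright at pixel (320,258), over the front-left well at (320,178). The greens are clear of it. Next I lower it.

move_arm([
  [[-0.003,0.025,0,0],[-0.003,0.055,0,0],[-0.003,0.08,0,0],[-0.003,0.095,0,0],[-0.003,0.1,0,0]],
])

```text
time: 4.65
ee_pos: [0.5862, 0.1296, 0.0348]
tcp_rot: [-90.1, -0.0, -90.1]
wrist_force: [0.2, -0.3, -0.1]
opening: 0.0605
```

move_arm([
  [[0,0.004,0,0],[0,0.007,0,0],[0,0.009,0,0],[0,0.01,0,0],[0,0.0105,0,0]],
])

```text
time: 5.15
ee_pos: [0.5872, 0.1306, 0.0262]
tcp_rot: [-90.0, 0.0, -90.0]
wrist_force: [-0.3, 0.1, -0.4]
opening: 0.0606
```

move_arm([
  [[0,0.001,0,0],[0,0.001,0,0],[0,0.001,0,0]],
])

```text
time: 5.45
ee_pos: [0.5872, 0.1305, 0.0251]
tcp_rot: [-90.0, 0.0, -90.0]
wrist_force: [0.4, -0.0, 1.6]
opening: 0.0604
```

move_arm([
  [[0,0,0,0],[0,0,0,0],[0,0,0,0],[0,0,0,0]],
], claw=0.08)

```text
time: 5.85
ee_pos: [0.5869, 0.1305, 0.0247]
tcp_rot: [-90.0, -0.0, -90.0]
wrist_force: [0.5, -0.1, 0.2]
opening: 0.0802
```

move_arm([
  [[0,-0.02,0,0],[0,-0.05,0,0],[0,-0.09,0,0],[0,-0.13,0,0],[0,-0.165,0,0]],
])

```text
time: 6.35
ee_pos: [0.587, 0.1305, 0.192]
tcp_rot: [-89.9, 0.0, -90.0]
wrist_force: [1.5, 0.3, -0.3]
opening: 0.08
```

```bash
python3 - <<'E'
from h import *
c=cam('wrist','w3.png'); o=get_obs(); print(o['ee_pos'],o['time'],o['opening'])
hsv=cv2.cvtColor(c['color'],cv2.COLOR_BGR2HSV).astype(int);H,S,V=[hsv[...,i] for i in range(3)]
m=(((H<10)|(H>170))&(S>120)).astype('u1')*255
P=cloud(c)
for k in cv2.findContours(m,cv2.RETR_EXTERNAL,cv2.CHAIN_APPROX_NONE)[0]:
    if cv2.contourArea(k)>300:
        kk=k.reshape(-1,2); q=P[kk[:,1],kk[:,0]]; z=np.nanmedian(P[int(kk[:,1].mean()),int(kk[:,0].mean()),2]); p=ray(c,kk,z)[:,:2].astype(np.float32)*1000
        print(kk.mean(0),z,cv2.fitEllipse(p))
for w in wells(c): print(w)
q=P[(P[...,2]>.06)&(P[...,2]<.12)&(P[...,0]<.5)&(P[...,0]>.35)]
print(np.nanpercentile(q,[1,50,99],0))
E
```

```text
[0.58832763 0.13080441 0.19807847] 6.4 0.07993743760088048
[320.04375 179.8375 ] 0.02716066389350108 ((586.8792114257812, 128.6600799560547), (51.89438247680664, 52.15974044799805), 88.66644287109375)
(90, 571.8, 46.4, 61.2, 63.8)
(90, 669.2, 114.5, 62.3, 64.0)
(90, 587.0, 126.6, 57.2, 59.7)
(120, 571.7, 46.0, 63.9, 65.0)
(120, 669.5, 114.1, 64.3, 64.7)
(120, 586.1, 129.8, 63.4, 67.5)
(150, 571.8, 44.9, 67.3, 68.2)
(150, 670.3, 113.5, 66.1, 67.9)
(150, 586.4, 129.2, 67.0, 69.2)
(150, 393.9, 158.1, 57.9, 62.0)
[[0.41028737 0.03845303 0.06124181]
 [0.43716268 0.16153766 0.08302504]
 [0.4580044  0.19179426 0.10007321]]
```

move_arm([
  [[-0.008,0,-0.04,0],[-0.016,0,-0.08,0],[-0.024,0,-0.12,0],[-0.03,0,-0.152,0],[-0.03,0,-0.152,0]],
], claw=0.0854)

```text
time: 6.9
ee_pos: [0.4323, 0.161, 0.1904]
tcp_rot: [-90.0, 0.0, -89.9]
wrist_force: [1.6, 0.2, -0.3]
opening: 0.0856
```

move_arm([
  [[0,0,0,0],[0,0,0,0]],
])

```text
time: 7.1
ee_pos: [0.4356, 0.1605, 0.1897]
tcp_rot: [-90.0, 0.0, -90.0]
wrist_force: [0.3, 0.0, -0.0]
opening: 0.0853
```

```bash
cat >> h.py <<'E'
def top(c,h,box,tol=.006):
    P=cloud(c); m=(abs(P[...,2]-h)<tol)&(P[...,0]>box[0])&(P[...,0]<box[1])&(P[...,1]>box[2])&(P[...,1]<box[3])
    k=max(cv2.findContours(m.astype('u1'),cv2.RETR_EXTERNAL,cv2.CHAIN_APPROX_NONE)[0],key=cv2.contourArea).reshape(-1,2)
    e=cv2.fitEllipse(ray(c,k,h)[:,:2].astype(np.float32)*1000); mc=cv2.minEnclosingCircle(ray(c,k,h)[:,:2].astype(np.float32)*1000)
    return k.mean(0),e,mc,np.nanpercentile(P[m][:,2],[50,98]),np.nanpercentile(P[m],[1,99],0).round(4)
E
python3 - <<'E'
from h import *
c=cam('wrist','w4.png'); o=get_obs(); print(o['ee_pos'],o['time'])
print(top(c,.083,(.37,.5,.1,.22),.005))
P=cloud(c);q=P[(P[...,2]>.03)&(P[...,2]<.07)&(P[...,0]<.5)&(P[...,0]>.37)&(P[...,1]>.1)&(P[...,1]<.22)]
print(np.nanpercentile(q,[1,50,99],0))
E
```

```text
[0.43570375 0.16038017 0.18955626] 7.15
(array([314.79899497, 182.51758794]), ((431.25244140625, 168.490234375), (49.018245697021484, 49.25324630737305), 91.25260162353516), ((431.24774169921875, 168.68927001953125), 25.18805503845215), array([0.08351622, 0.08618472]), array([[0.4076, 0.1443, 0.0782],
       [0.4549, 0.1914, 0.0864]]))
[[0.40796437 0.17669954 0.03018542]
 [0.43299853 0.19163953 0.04886543]
 [0.45558727 0.19402048 0.06988735]]
```

View pics/w4.png

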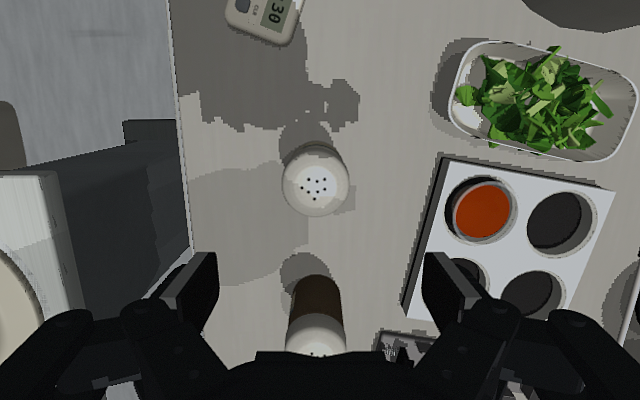

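Salt is at pixel (315,182), roughly (0.4315, 0.1685), and clear all round.

move_arm([
  [[-0.008,0.03,-0.004,0],[-0.008,0.07,-0.004,0],[-0.008,0.11,-0.004,0],[-0.008,0.14,-0.004,0],[-0.008,0.148,-0.004,0]],
])

```text
time: 7.65
ee_pos: [0.4296, 0.1675, 0.0381]
tcp_rot: [-90.3, -0.1, -90.0]
wrist_force: [-1.3, 0.2, 0.5]
opening: 0.0854
```

move_arm([
  [[0,0,0,0],[0,0,0,0],[0,0,0,0],[0,0,0,0],[0,0,0,0]],
], claw=0.04, newtons=40)

```text
time: 8.15
ee_pos: [0.4322, 0.1689, 0.0439]
tcp_rot: [-89.8, 0.1, -90.0]
wrist_force: [0.6, -0.3, 6.8]
opening: 0.0507
```

move_arm([
  [[0,0,0,0],[0,-0.005,0,0],[0,-0.025,0,0],[0,-0.05,0,0],[0,-0.07,0,0]],
])

```text
time: 8.65
ee_pos: [0.4312, 0.1686, 0.1137]
tcp_rot: [-89.9, 0.0, -90.0]
wrist_force: [0.3, 0.9, -1.1]
opening: 0.0514
```

move_arm([
  [[0.005,-0.01,0.022,0],[0.014,-0.02,0.06,0],[0.023,-0.02,0.1,0],[0.032,-0.02,0.14,0],[0.041,-0.02,0.18,0]],
])

```text
time: 9.15
ee_pos: [0.6127, 0.1271, 0.1325]
tcp_rot: [-90.0, 0.0, -90.0]
wrist_force: [0.3, 0.9, -1.2]
opening: 0.051
```

move_arm([
  [[0.009,0,0.036,0],[0.013,0,0.054,0],[0.0135,0,0.058,0],[0.0135,0,0.058,0],[0.0135,0,0.058,0]],
])

```text
time: 9.65
ee_pos: [0.6682, 0.1144, 0.1322]
tcp_rot: [-90.0, 0.0, -90.0]
wrist_force: [-0.7, -0.5, -1.1]
opening: 0.0512
```

```bash
python3 - <<'E'
from h import *
c=cam('wrist','w5.png'); o=get_obs(); print(o['ee_pos'],o['time'],o['opening'],o['wrist_force'])
P=cloud(c); m=(P[...,2]>.155)&(P[...,2]<.19)&(abs(P[...,0]-.67)<.04)&(abs(P[...,1]-.114)<.04)
print(np.nanpercentile(P[m],[1,50,98],0))
for w in wells(c): print(w)
cam('side','s5.png')
E
```

```text
[0.6681676  0.11443286 0.13237489] 9.7 0.05075638751026722 [-0.02097105  0.52297036 -2.19250529]
[[0.63193486 0.09579788 0.15600641]
 [0.66897907 0.1220094  0.17198972]
 [0.70803761 0.13835152 0.18879299]]
(120, 584.0, 127.8, 56.0, 60.4)
```

View pics/w5.png

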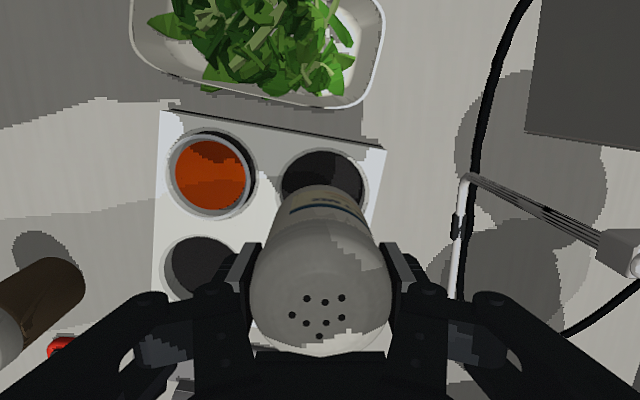

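Salt is held upright, with its cap at (320,300), over the back-left well. The greens are clear.

move_arm([
  [[0,0.02,0.001,0],[0,0.045,0.001,0],[0,0.06,0.001,0],[0,0.07,0.001,0],[0,0.076,0.001,0]],
])

```text
time: 10.25
ee_pos: [0.6696, 0.1141, 0.0554]
tcp_rot: [-90.0, -0.0, -90.0]
wrist_force: [-0.5, 0.0, -1.4]
opening: 0.0512
```

move_arm([
  [[0,0.003,0,0],[0,0.005,0,0],[0,0.006,0,0],[0,0.007,0,0],[0,0.007,0,0]],
])

```text
time: 10.75
ee_pos: [0.6704, 0.114, 0.05]
tcp_rot: [-89.9, 0.0, -90.0]
wrist_force: [-2.6, -0.3, 4.8]
opening: 0.0509
```

move_arm([
  [[0,0,0,0],[0,0,0,0],[0,0,0,0],[0,0,0,0]],
], claw=0.08)

```text
time: 11.15
ee_pos: [0.67, 0.114, 0.0487]
tcp_rot: [-90.0, -0.0, -90.0]
wrist_force: [-0.1, -1.3, 0.4]
opening: 0.0801
```

move_arm([
  [[0,-0.02,0,0],[0,-0.05,0,0],[0,-0.09,0,0],[0,-0.125,0,0],[0,-0.14,0,0]],
])

```text
time: 11.65
ee_pos: [0.6708, 0.1142, 0.193]
tcp_rot: [-89.7, 0.0, -90.0]
wrist_force: [0.5, -0.7, -0.3]
opening: 0.0802
```

```bash
python3 - <<'E'
from h import *
c=cam('wrist','w6.png'); o=get_obs(); print(o['ee_pos'],o['time'],o['opening'],o['wrist_force'])
print(top(c,.089,(.62,.72,.06,.17),.006))
E
```

```text
[0.67114375 0.11418773 0.19421273] 11.7 0.07996307920896356 [-0.26501339 -0.41787403  2.2083192 ]
(array([317.36125654, 194.53403141]), ((669.192626953125, 114.09213256835938), (49.56940460205078, 49.7174072265625), 170.11476135253906), ((669.3234252929688, 114.14691162109375), 25.35567855834961), array([0.08942768, 0.09213127]), array([[0.6454, 0.0895, 0.0836],
       [0.6929, 0.1368, 0.0923]]))
```

move_arm([
  [[0.017,-0.01,-0.045,0],[0.034,-0.01,-0.09,0],[0.05,-0.01,-0.135,0],[0.067,-0.01,-0.18,0],[0.082,-0.01,-0.22,0]],
], claw=0.0854)

```text
time: 12.2
ee_pos: [0.4477, 0.0314, 0.1977]
tcp_rot: [-90.0, -0.0, -90.0]
wrist_force: [0.4, 0.4, 0.9]
opening: 0.0857
```

move_arm([
  [[0.007,0,-0.018,0],[0.007,0,-0.018,0],[0.007,0,-0.018,0],[0.007,0,-0.018,0]],
])

```text
time: 12.6
ee_pos: [0.4326, 0.0252, 0.1983]
tcp_rot: [-90.0, 0.0, -90.0]
wrist_force: [0.1, -1.3, -0.7]
opening: 0.0854
```

```bash
python3 - <<'E'
from h import *
c=cam('wrist','w7.png'); o=get_obs(); print(o['ee_pos'],o['time'])
print(top(c,.098,(.37,.5,-.03,.09),.006))
for w in wells(c): print(w)
E
```

```text
[0.43260839 0.02527041 0.19823786] 12.65
(array([317.81025641, 191.87692308]), ((430.7940673828125, 28.213268280029297), (49.57341766357422, 49.63389587402344), 70.23654174804688), ((430.71661376953125, 28.298397064208984), 25.264484405517578), array([0.09844222, 0.10119452]), array([[0.407 , 0.0037, 0.0926],
       [0.4545, 0.0511, 0.1014]]))
(90, 652.5, 32.2, 63.2, 63.8)
(90, 570.6, 46.9, 63.5, 63.7)
(120, 652.6, 32.2, 63.8, 64.2)
(120, 570.6, 46.8, 64.0, 64.2)
(120, 585.0, 129.7, 64.6, 65.9)
(150, 653.8, 31.6, 64.0, 68.6)
(150, 571.7, 46.2, 64.3, 67.6)
(150, 587.4, 130.2, 67.4, 71.0)
```

move_arm([
  [[-0.003,0.03,-0.0015,0],[-0.003,0.07,-0.0015,0],[-0.003,0.11,-0.0015,0],[-0.003,0.138,-0.0015,0],[-0.003,0.146,-0.0015,0]],
])

```text
time: 13.15
ee_pos: [0.429, 0.0281, 0.0493]
tcp_rot: [-90.3, -0.0, -90.0]
wrist_force: [-0.2, -0.1, 1.6]
opening: 0.0857
```

move_arm([
  [[0,0,0,0],[0,0,0,0],[0,0,0,0],[0,0,0,0],[0,0,0,0]],
], claw=0.04, newtons=40)

```text
time: 13.65
ee_pos: [0.4318, 0.0281, 0.0548]
tcp_rot: [-89.8, 0.0, -90.0]
wrist_force: [-1.4, 1.1, 7.0]
opening: 0.0509
```

move_arm([
  [[0,0,0,0],[0,-0.005,0,0],[0,-0.025,0,0],[0,-0.05,0,0],[0,-0.075,0,0]],
])

```text
time: 14.15
ee_pos: [0.4304, 0.028, 0.1292]
tcp_rot: [-90.0, 0.0, -90.0]
wrist_force: [0.1, 0.5, -1.1]
opening: 0.0509
```

move_arm([
  [[0,-0.01,0.022,0],[-0.001,-0.01,0.06,0],[-0.002,-0.01,0.1,0],[-0.003,-0.01,0.14,0],[-0.004,-0.01,0.18,0]],
])

```text
time: 14.65
ee_pos: [0.6122, 0.032, 0.1383]
tcp_rot: [-90.0, 0.0, -90.0]
wrist_force: [0.3, 0.1, -0.5]
opening: 0.0513
```

move_arm([
  [[0,0,0.03,0],[0,0,0.043,0],[0,0,0.0435,0],[0,0.015,0.0435,0],[0,0.03,0.0435,0]],
])

```text
time: 15.15
ee_pos: [0.6534, 0.032, 0.1071]
tcp_rot: [-90.0, 0.0, -90.0]
wrist_force: [0.3, -0.4, -2.2]
opening: 0.051
```

move_arm([
  [[0,0.015,0,0],[0,0.03,0,0],[0,0.038,0,0],[0,0.041,0,0],[0,0.043,0,0]],
])

```text
time: 15.65
ee_pos: [0.654, 0.032, 0.0647]
tcp_rot: [-90.0, 0.0, -90.0]
wrist_force: [0.0, -0.3, -0.6]
opening: 0.0511
```

Set-down should be at about TCP z=0.060.

move_arm([
  [[0,0.002,0,0],[0,0.004,0,0],[0,0.005,0,0],[0,0.006,0,0],[0,0.006,0,0]],
])

```text
time: 16.15
ee_pos: [0.6544, 0.032, 0.0609]
tcp_rot: [-89.9, 0.0, -90.0]
wrist_force: [-4.5, -0.9, 8.9]
opening: 0.0513
```

move_arm([
  [[0,0,0,0],[0,0,0,0],[0,0,0,0],[0,0,0,0]],
], claw=0.08)

```text
time: 16.55
ee_pos: [0.654, 0.032, 0.0586]
tcp_rot: [-90.0, -0.0, -90.0]
wrist_force: [-0.4, -0.0, -0.2]
opening: 0.0804
```

move_arm([
  [[0,-0.02,0,0],[0,-0.05,0,0],[0,-0.09,0,0],[0,-0.125,0,0],[0,-0.14,0,0]],
])

```text
time: 17.05
ee_pos: [0.6548, 0.032, 0.2028]
tcp_rot: [-89.7, 0.0, -90.0]
wrist_force: [0.5, -0.4, 0.2]
opening: 0.0796
```

move_arm([
  [[0.03,0,-0.02,0],[0.06,0,-0.04,0],[0.09,0,-0.055,0],[0.095,0,-0.055,0],[0.095,0,-0.055,0]],
])

```text
time: 17.55
ee_pos: [0.599, -0.0638, 0.199]
tcp_rot: [-90.0, 0.0, -90.1]
wrist_force: [0.4, -0.0, -0.3]
opening: 0.0797
```

```bash
python3 - <<'E'
from h import *
c=cam('wrist'); o=get_obs(); print(o['ee_pos'],o['time'])
cv2.imwrite('pics/dock.png',cv2.resize(c['color'][90:310,170:470],None,fx=2.6,fy=2.6,interpolation=cv2.INTER_CUBIC))
P=cloud(c); 
try: print(top(c,.104,(.6,.71,-.02,.08),.006))
except Exception as e: print(e)
# height bands of dock
m=(P[...,0]>.48)&(P[...,0]<.72)&(P[...,1]<-.0)&(P[...,1]>-.12)
for lo,hi in((.0075,.0125),(.026,.034),(.034,.06)):
    mm=(m&(P[...,2]>lo)&(P[...,2]<hi)).astype('u1')
    k,lab,st,ce=cv2.connectedComponentsWithStats(mm)
    for i in range(1,k):
        if st[i,4]>40: print(lo,hi,st[i],P[lab==i].mean(0).round(4),cv2.minAreaRect(P[lab==i][:,:2].astype(np.float32)*1000))
E
```

```text
[ 0.59922193 -0.06302799  0.19877718] 17.6
(array([401.94372294,  60.32900433]), ((652.503662109375, 29.408082962036133), (49.59775924682617, 50.04337692260742), 166.6483154296875), ((652.3990478515625, 29.262447357177734), 25.504005432128906), array([0.10448647, 0.10724633]), array([[0.6295, 0.0061, 0.0986],
       [0.6768, 0.0538, 0.1075]]))
0.0075 0.0125 [ 219  128  199   84 8039] [ 0.5965 -0.0613  0.0096] ((594.4248046875, -62.31542205810547), (52.063133239746094, 194.5576171875), 78.72539520263672)
0.0075 0.0125 [216 170  13  11 106] [ 0.5022 -0.0656  0.0095] ((502.09869384765625, -65.4818115234375), (8.97340202331543, 12.828214645385742), 77.34200286865234)
0.026 0.034 [258 136  20   8  94] [ 0.552  -0.0289  0.029 ] ((551.5654907226562, -28.885637283325195), (5.019725799560547, 17.528240203857422), 78.13390350341797)
0.026 0.034 [244 147   7  33  80] [ 0.5326 -0.0499  0.032 ] ((532.4027709960938, -50.02680969238281), (29.72480010986328, 2.4603025913238525), 80.96858978271484)
0.026 0.034 [375 159  21   8  91] [ 0.6588 -0.0499  0.029 ] ((658.8401489257812, -50.09613037109375), (
[... 166 characters left out ...]
55915069580078, 5.1023101806640625), 78.00252532958984)
0.026 0.034 [251 187  19   9 111] [ 0.5423 -0.0767  0.0286] ((542.3518676757812, -76.7426986694336), (5.817437171936035, 17.59450912475586), 80.42266082763672)
0.026 0.034 [364 208  19   9 102] [ 0.6491 -0.0979  0.0286] ((649.2590942382812, -98.16094207763672), (5.153602600097656, 17.808292388916016), 78.18415069580078)
0.034 0.06 [228 147  21  36 544] [ 0.5272 -0.0487  0.0454] ((526.9766235351562, -49.04841232299805), (30.005552291870117, 10.901187896728516), 79.96137237548828)
0.034 0.06 [402 174  15  42 177] [ 0.6812 -0.0788  0.0357] ((680.918212890625, -79.19406127929688), (39.372222900390625, 4.6702189445495605), 79.28484344482422)
```

View pics/dock.png

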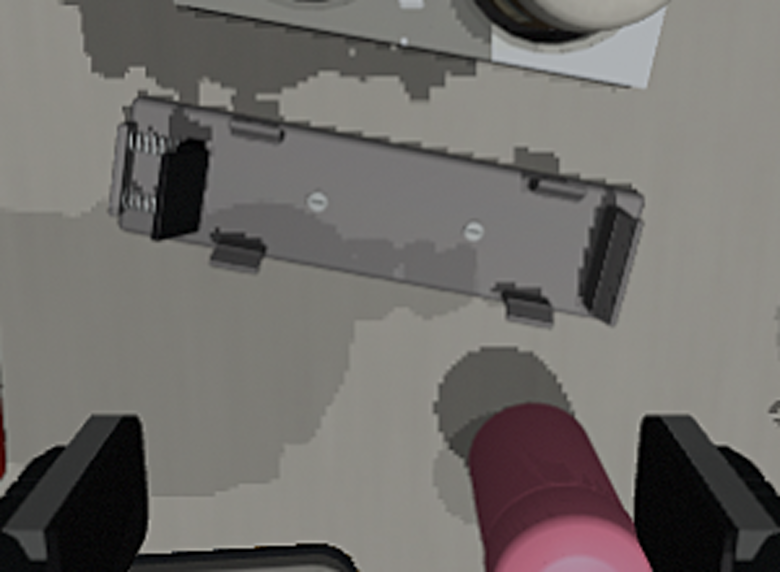

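Cheek centres put the dock centre at (0.6005, -0.0635) with yaw about -11.3°. The nose, at local -69.4 mm, agrees with the given geometry. Next is the thermometer.

move_arm([
  [[0.01,0,-0.045,0.7],[0.02,0,-0.09,1.4],[0.03,0,-0.135,2],[0.042,0,-0.174,2.7],[0.042,0,-0.174,2.7]],
], claw=0.07)

```text
time: 18.1
ee_pos: [0.4223, -0.1049, 0.1996]
tcp_rot: [-90.0, -0.0, -92.7]
wrist_force: [1.6, 0.1, 1.1]
opening: 0.0702
```

move_arm([
  [[0,0,0,0],[0,0,0,0]],
])

```text
time: 18.3
ee_pos: [0.426, -0.1045, 0.1987]
tcp_rot: [-90.0, 0.0, -92.6]
wrist_force: [-0.1, -0.2, -0.6]
opening: 0.07
```

```bash
python3 - <<'E'
from h import *
c=cam('wrist','w8.png'); o=get_obs(); print(o['ee_pos'],o['tcp_rot'],o['q'],o['time'])
hsv=cv2.cvtColor(c['color'],cv2.COLOR_BGR2HSV).astype(int);H,S,V=[hsv[...,i] for i in range(3)]
m=(((H<7)|(H>173))&(S>170)).astype('u1')*255
k=max(cv2.findContours(m,cv2.RETR_EXTERNAL,cv2.CHAIN_APPROX_NONE)[0],key=cv2.contourArea)
P=cloud(c); print(np.nanmedian(P[m>0],0))
p=ray(c,k.reshape(-1,2),.012)[:,:2].astype(np.float32)*1000; print('therm',cv2.minAreaRect(p),p.min(0),p.max(0))
E
```

```text
[ 0.42603406 -0.1044651   0.19857875] [-9.00121772e+01  1.22217236e-02 -9.26279829e+01] [-1.37835666e+01 -1.07501514e+01 -8.64294804e+00  9.21215151e+01
  9.63482175e-03  7.88444138e+01] 18.35
[ 0.4227328  -0.09638462  0.01246446]
therm ((422.9855041503906, -106.10498046875), (147.12307739257812, 32.845699310302734), 87.28482818603516) [ 404.29886 -179.80544] [441.7641   -32.282867]
```

View pics/w8.png

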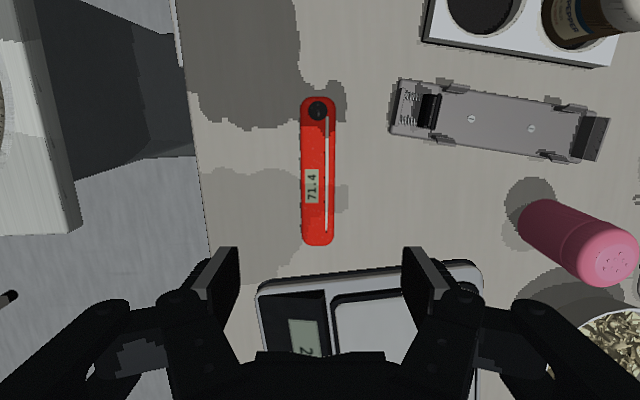

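Thermometer face up at pixel (318,172), centre (0.423, -0.106), aligned with the jaws. Descending, and slowing at the end.

move_arm([
  [[0.0015,0.045,-0.003,0],[0.0015,0.09,-0.003,0],[0.0015,0.135,-0.003,0],[0.0015,0.165,-0.003,0],[0.0015,0.178,-0.003,0]],
])

```text
time: 18.85
ee_pos: [0.4207, -0.1055, 0.0174]
tcp_rot: [-90.3, 0.1, -92.6]
wrist_force: [0.9, 0.2, 0.6]
opening: 0.0699
```

move_arm([
  [[0,0.006,0,0],[0,0.011,0,0],[0,0.014,0,0],[0,0.016,0,0],[0,0.016,0,0]],
])

```text
time: 19.35
ee_pos: [0.4223, -0.1064, 0.0053]
tcp_rot: [-90.0, -0.0, -92.7]
wrist_force: [-0.4, 0.3, -0.0]
opening: 0.0701
```

move_arm([
  [[0,0,0,0],[0,0,0,0],[0,0,0,0],[0,0,0,0],[0,0,0,0]],
], claw=0.02, newtons=50)

```text
time: 19.85
ee_pos: [0.4223, -0.1065, 0.0054]
tcp_rot: [-89.9, -0.0, -92.7]
wrist_force: [-2.1, 0.3, 6.2]
opening: 0.0314
```

move_arm([
  [[0,0,0,0],[0,-0.005,0,0],[0,-0.025,0,0],[0,-0.05,0,0],[0,-0.07,0,0]],
])

```text
time: 20.35
ee_pos: [0.4219, -0.1063, 0.076]
tcp_rot: [-90.0, -0.0, -92.7]
wrist_force: [1.5, 0.0, -1.3]
opening: 0.0313
```

move_arm([
  [[-0.004,-0.01,0.015,-8],[-0.009,-0.02,0.032,-16],[-0.015,-0.024,0.05,-24],[-0.021,-0.024,0.07,-32],[-0.026,-0.024,0.087,-40]],
])

```text
time: 20.85
ee_pos: [0.511, -0.0842, 0.099]
tcp_rot: [-90.0, -0.0, -52.4]
wrist_force: [-0.4, 0.0, -0.4]
opening: 0.0317
```

```bash
cat >> h.py <<'E'
def d(x,y,yaw=None):
    o=get_obs(); a=np.radians(o['tcp_rot'][2]); v=np.array([x,y])-o['ee_pos'][:2]
    print(o['ee_pos'].round(4),o['tcp_rot'].round(2),o['wrist_force'].round(1),'tool x %.4f z %.4f turn %s'%(v@[np.cos(a),np.sin(a)],v@[-np.sin(a),np.cos(a)],None if yaw is None else round(o['tcp_rot'][2]-yaw,2)))
E
python3 -c "
from h import *
d(.5985,-.0631,-11.3)"
```

```text
[ 0.511  -0.0842  0.099 ] [-8.999e+01 -1.000e-02 -5.236e+01] [-0.4  0.  -0.4] tool x 0.0368 z 0.0822 turn -41.06
```

move_arm([
  [[0.007,0,0.016,-8.2],[0.015,0,0.033,-16.4],[0.022,0,0.05,-24.6],[0.03,0,0.067,-32.8],[0.037,0,0.082,-41]],
])

```text
time: 21.35
ee_pos: [0.5984, -0.064, 0.0986]
tcp_rot: [-90.0, 0.0, -11.4]
wrist_force: [-0.3, -0.9, -1.0]
opening: 0.0312
```

move_arm([
  [[0,0,0,0],[0,0,0,0],[0,0,0,0]],
])

```text
time: 21.65
ee_pos: [0.597, -0.0644, 0.0988]
tcp_rot: [-90.0, 0.0, -11.9]
wrist_force: [0.6, 0.0, -0.1]
opening: 0.0309
```

```bash
python3 - <<'E'
from h import *
d(.5985,-.0631,-11.3)
c=cam('wrist','w9.png')
hsv=cv2.cvtColor(c['color'],cv2.COLOR_BGR2HSV).astype(int);H,S,V=[hsv[...,i] for i in range(3)]
m=(((H<7)|(H>173))&(S>170)).astype('u1')*255
k=max(cv2.findContours(m,cv2.RETR_EXTERNAL,cv2.CHAIN_APPROX_NONE)[0],key=cv2.contourArea)
P=cloud(c); q=P[m>0]; q=q[~np.isnan(q[:,0])]; z=np.median(q[:,2]); print(z,np.linalg.lstsq(np.c_[q[:,:2],np.ones(len(q))],q[:,2],rcond=None)[0])
p=ray(c,k.reshape(-1,2),z)[:,:2].astype(np.float32)*1000; print('therm',cv2.minAreaRect(p))
E
```

```text
[ 0.597  -0.0644  0.0988] [-9.000e+01  3.000e-02 -1.188e+01] [ 0.6  0.  -0.1] tool x 0.0012 z 0.0016 turn -0.58
0.10574462189130904 [-0.00085874 -0.02687246  0.10476817]
therm ((583.1911010742188, -62.38359832763672), (32.987674713134766, 123.26751708984375), 78.09150695800781)
```

View pics/w9.png

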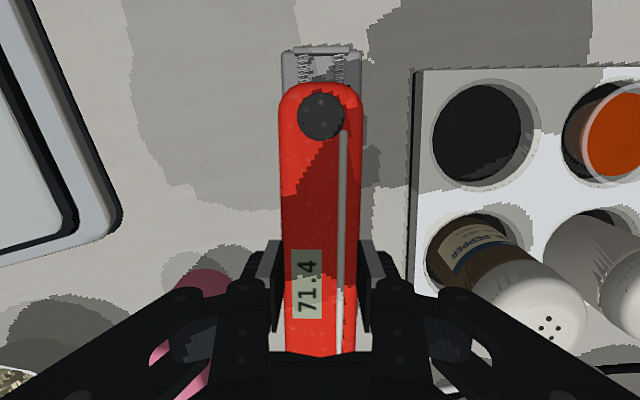

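The thermometer is level and face up over the dock, axis at column 320 and catch at (322,65). I'll correct about 2 mm and 0.6°, lower it and recheck.

move_arm([
  [[0.001,0.01,0.001,-0.6],[0.0018,0.022,0.0017,-0.6],[0.0018,0.031,0.0017,-0.6],[0.0018,0.036,0.0017,-0.6],[0.0018,0.037,0.0017,-0.6]],
])

```text
time: 22.2
ee_pos: [0.5992, -0.0629, 0.0605]
tcp_rot: [-90.0, 0.1, -11.1]
wrist_force: [0.6, -0.3, -1.1]
opening: 0.0315
```

```bash
python3 - <<'E'
from h import *
d(.5985,-.0631,-11.3)
c=cam('wrist','w10.png')
hsv=cv2.cvtColor(c['color'],cv2.COLOR_BGR2HSV).astype(int);H,S,V=[hsv[...,i] for i in range(3)]
m=(((H<7)|(H>173))&(S>170)).astype('u1')*255
k=max(cv2.findContours(m,cv2.RETR_EXTERNAL,cv2.CHAIN_APPROX_NONE)[0],key=cv2.contourArea).reshape(-1,2)
P=cloud(c); q=P[m>0]; q=q[~np.isnan(q[:,0])]; z=np.median(q[:,2])
p=ray(c,k,z); a=np.radians(-11.3); R=np.array([[np.cos(a),np.sin(a)],[-np.sin(a),np.cos(a)]])
L=lambda p:(p[:,:2]-[.6005,-.0635])@R.T*1000
l=L(p); print('z',z,'near end',l[:,0].min(),'lateral by x')
for x0 in(-50,-40,-30): s=l[abs(l[:,0]-x0)<4][:,1]; print(x0,s.min(),s.max())
# dock near end & cheeks in this view
Q=P.reshape(-1,3); Q=Q[~np.isnan(Q[:,0])]; l=L(Q); 
for n,lo,hi,b in(('base',.008,.0125,(-105,-80)),('cheeks',.026,.0305,(-66,-44)),('catch',.033,.056,(-95,-70))):
    s=l[(Q[:,2]>lo)&(Q[:,2]<hi)&(l[:,0]>b[0])&(l[:,0]<b[1])&(abs(l[:,1])<32)]
    if len(s): print(n,len(s),np.percentile(s,[1,99],0).round(1).tolist())
E
```

```text
[ 0.5992 -0.0629  0.0605] [-90.01   0.1  -11.11] [ 0.6 -0.3 -1.1] tool x -0.0006 z -0.0004 turn 0.19
z 0.06753265006658524 near end -77.2975373130507 lateral by x
-50 -16.955666159584304 15.827056886649892
-40 -16.831023980746156 15.61853185077952
-30 -16.93770533690598 15.732089900128424
base 2943 [[-102.3, -25.6], [-80.7, 23.9]]
cheeks 647 [[-63.5, -27.2], [-46.4, 25.8]]
catch 563 [[-80.3, -15.3], [-75.5, 13.8]]
```

move_arm([
  [[0.0005,0.007,0,0],[0.0005,0.014,0,0],[0.0005,0.02,0,0],[0.0005,0.026,0,0],[0.0005,0.031,0,0]],
])

```text
time: 22.75
ee_pos: [0.6007, -0.0631, 0.0306]
tcp_rot: [-90.0, -0.1, -11.1]
wrist_force: [2.3, -0.4, 3.6]
opening: 0.0315
```

move_arm([
  [[0,0.004,0,0],[0,0.008,0,0],[0,0.011,0,0],[0,0.013,0,0],[0,0.014,0,0]],
])

```text
time: 23.25
ee_pos: [0.6002, -0.063, 0.017]
tcp_rot: [-90.0, 0.0, -11.1]
wrist_force: [-1.6, 0.3, 7.8]
opening: 0.0316
```

move_arm([
  [[0,0.001,0,0],[0,0.0015,0,0],[0,0.002,0,0],[0,0.002,0,0],[0,0.002,0,0]],
])

```text
time: 23.75
ee_pos: [0.6003, -0.063, 0.0154]
tcp_rot: [-90.0, -0.0, -11.1]
wrist_force: [-1.5, -0.6, 7.6]
opening: 0.0314
```

```bash
python3 - <<'E'
from h import *
d(.5985,-.0631,-11.3)
c=cam('wrist'); cv2.imwrite('pics/w11.png',cv2.resize(c['color'][0:330,170:470],None,fx=1.8,fy=1.8,interpolation=cv2.INTER_CUBIC))
hsv=cv2.cvtColor(c['color'],cv2.COLOR_BGR2HSV).astype(int);H,S,V=[hsv[...,i] for i in range(3)]
m=((H<7)|(H>173))&(S>170)
P=cloud(c); q=P[m]; q=q[~np.isnan(q[:,0])]
a=np.radians(-11.3); R=np.array([[np.cos(a),np.sin(a)],[-np.sin(a),np.cos(a)]])
L=lambda p:(p[:,:2]-[.6005,-.0635])@R.T*1000
l=L(q)
for x0 in range(-75,20,15):
    s=abs(l[:,0]-x0)<5
    if s.sum()>20: print(x0,np.median(q[s,2]).round(4))
Q=P.reshape(-1,3); Q=Q[~np.isnan(Q[:,0])]; l=L(Q); s=(Q[:,2]>.026)&(Q[:,2]<.056)&(l[:,0]<-66)&(abs(l[:,1])<14)
for z in (.03,.036,.042,.048): 
    t=s&(abs(Q[:,2]-z)<.003); print('catch',z,t.sum(),np.percentile(l[t,0],[2,50,98]).round(1) if t.any() else '')
E
```

```text
[ 0.6003 -0.063   0.0154] [-9.00e+01 -2.00e-02 -1.11e+01] [-1.5 -0.6  7.6] tool x -0.0017 z -0.0004 turn 0.2
-75 0.0233
-60 0.0225
-45 0.0226
-30 0.0225
-15 0.0226
0 0.0225
15 0.0224
catch 0.03 555 [-71.3 -70.  -66.1]
catch 0.036 664 [-73.9 -72.5 -71.2]
catch 0.042 788 [-76.4 -75.  -73.6]
catch 0.048 959 [-78.9 -77.4 -75.9]
```

View pics/w11.png

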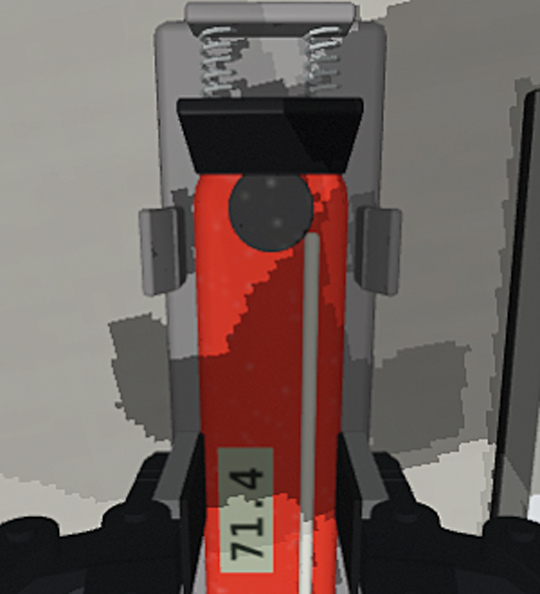

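The catch nose (270,172 in the crop) has closed over the thermometer's end. Its top is level at 22.5 mm along its length, so it lies flat on the floor. I'll release, rise and do the final checks.

move_arm([
  [[0,-0.001,0,0],[0,-0.001,0,0],[0,-0.001,0,0],[0,-0.001,0,0]],
], claw=0.06)

```text
time: 24.2
ee_pos: [0.6, -0.063, 0.0154]
tcp_rot: [-90.0, 0.0, -11.1]
wrist_force: [0.3, 0.7, 0.8]
opening: 0.0596
```

move_arm([
  [[0,-0.02,0,0],[0,-0.06,0,0],[0,-0.1,0,0],[0,-0.15,0,0],[0,-0.2,0,0]],
])

```text
time: 24.7
ee_pos: [0.5997, -0.063, 0.2173]
tcp_rot: [-90.0, 0.0, -11.1]
wrist_force: [1.1, 0.6, -0.1]
opening: 0.06
```

move_arm([
  [[-0.02,0,0.015,0],[-0.04,0,0.03,0],[-0.05,0,0.04,0],[-0.05,0,0.04,0],[-0.05,0,0.04,0]],
])

```text
time: 25.2
ee_pos: [0.5591, -0.0142, 0.2155]
tcp_rot: [-90.0, 0.0, -11.1]
wrist_force: [0.4, 0.4, -0.0]
opening: 0.0601
```

```bash
python3 - <<'E'
from h import *
c=cam('wrist','w12.png'); o=get_obs(); print(o['ee_pos'],o['time'],o['wrist_force'])
P=cloud(c)
hsv=cv2.cvtColor(c['color'],cv2.COLOR_BGR2HSV).astype(int);H,S,V=[hsv[...,i] for i in range(3)]
a=np.radians(-11.3); R=np.array([[np.cos(a),np.sin(a)],[-np.sin(a),np.cos(a)]])
m=((H<9)|(H>172))&(S>140)
for k in cv2.findContours(m.astype('u1'),cv2.RETR_EXTERNAL,cv2.CHAIN_APPROX_NONE)[0]:
    if cv2.contourArea(k)<300: continue
    k=k.reshape(-1,2); z=np.nanmedian(P[k[:,1],k[:,0],2]); p=ray(c,k,z)[:,:2]; print(k.mean(0),z,cv2.minAreaRect(p.astype(np.float32)*1000), ((p-[.6005,-.0635])@R.T*1000)[:,0].min(),((p-[.6005,-.0635])@R.T*1000)[:,0].max())
for b,h in(((.62,.72,.06,.17),.089),((.6,.71,-.02,.08),.104)):
    try: print(top(c,h,b,.006)[1:4])
    except Exception as e: print('none')
for w in wells(c): print(w)
s=cam('scene','s12.png'); A=cv2.imread('pics/scene0.png').astype(int); D=abs(s['color'].astype(int)-A).max(2)
print('greens diff',D[165:195,262:300].mean(),'timer diff',D[184:205,194:222].mean())
E
```

```text
[ 0.55922874 -0.01443519  0.2153209 ] 25.25 [ 0.57851348 -0.08017     0.0904615 ]
[284.323049   217.03629764] 0.021483700418955254 ((604.1985473632812, -64.67487335205078), (33.65610885620117, 144.19482421875), 78.73491668701172) -68.24891134395429 75.95945454094921
(((664.8485717773438, 109.92279052734375), (47.775611877441406, 49.00377655029297), 149.87538146972656), ((665.5333251953125, 109.39200592041016), 25.791027069091797), array([0.08941493, 0.09198387]))
(((650.7828369140625, 17.458330154418945), (24.537250518798828, 53.25101089477539), 91.3074722290039), ((650.3403930664062, 27.22073745727539), 25.47444725036621), array([0.1036891 , 0.10692541]))
(90, 571.0, 45.8, 63.2, 63.7)
(120, 585.5, 128.7, 63.6, 66.6)
(120, 570.3, 46.0, 63.4, 66.6)
(150, 709.1, 137.5, 57.6, 59.4)
(150, 586.6, 129.8, 66.9, 69.3)
greens diff 9.524561403508772 timer diff 2.6598639455782314
```

View pics/w12.png

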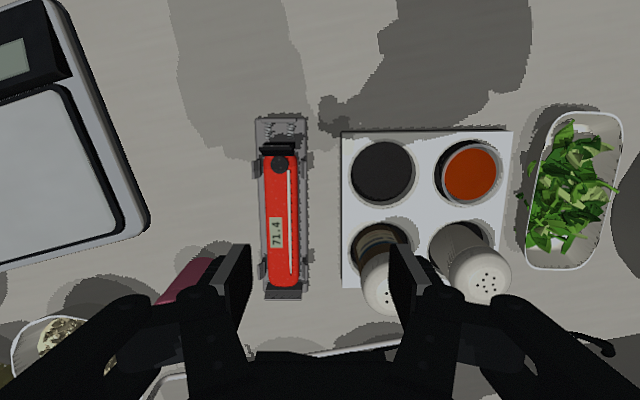

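View pics/s12.png

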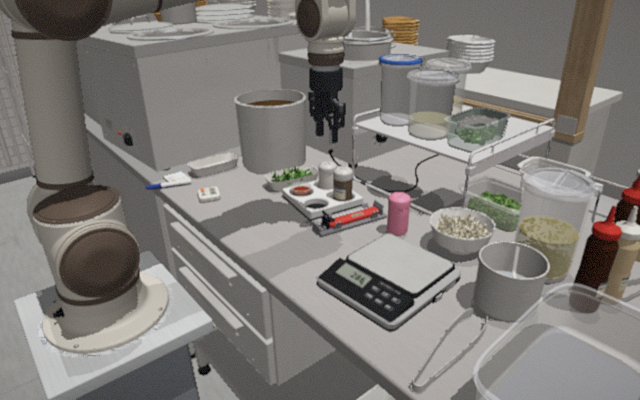

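The scene view shows the cup, salt and pepper in their wells at (302,190), (327,175) and (343,183). The thermometer is docked at (353,218), and the greens and timer sit where they started. Handing in.

```bash
python3 -c "
from h import *
print(job_done())"
```

```text
the job is handed in; nothing more can be done
None
```

The finishing station is set up and handed in at about 25 s of robot time, with every move done in one pass and nothing needing a second try. No verdict was reported, so the results below are my own last measurements.

| Item | Last check |
|---|---|
| Dressing cup | In the front-left well (greens side), about 1 mm off centre, bottom about 5–6 mm up (floor is 6 mm) |
| Salt | In the well behind the cup, top at 92 mm as expected when seated |
| Pepper | In the back-right well, top at 107 mm as expected |
| Fourth well | Empty |
| Thermometer | Face up and flat (top level at 22.5 mm), within about 2 mm of the dock centre, turned about 0.1° from its axis |
| Dock catch | Closed over the thermometer's end, nose at about its shut position |
| Greens and timer | Not moved that I could see |

- **Shaker positions:** just after release, salt measured within 1 mm of its well centre. Pepper measured about 3 mm off, seen from a steeper angle. The final oblique view put salt about 6 mm off. It put pepper's enclosing circle about 6 mm off, and a poor ellipse fit about 15 mm off. In that view one finger partly hid the pepper cap and salt was seen at a slant, so I trusted the earlier readings.
- **Greens and timer:** I checked these only by comparing pictures and by eye. The timer patch barely changed. The greens patch changed more (mean 9.5 grey levels); I put that down to shadow or the newly placed shakers but did not confirm it. The arm made no contact with the dish that I know of.

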